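# Swap the parts onto their own soldering carriers

### The arm

A 6-joint arm with a two-finger parallel gripper is mounted at the origin on the work surface. World frame = base frame: x ahead of the robot, y to its left, z up, the work surface at z = 0. Lengths are in m, angles in rad, forces in N, time in s.
With the tool pointing down it reaches from about 0.3 to 0.85 m from the base axis. Payload 5.4 kg.
Tool frame: the origin (TCP) lies midway between the tips of the shut fingers; the grasp point (between the pads) lies 19 mm behind it; z points along the fingers, x is the direction in which the jaws open and shut, and the axes are right-handed (so a half turn about z gives the same grasp; the last joint's range is limited). The gripper opens to 85 mm and grips with 20 to 120 N. Pads are 22 mm wide; open, the fingers measure 114 mm over their backs; the gripper's body (76 mm by 85 mm) begins 54 mm behind the grasp point. The pads swing forward as they close: fully open they stand 13 mm farther back than shut.
Start: joints at [-1.398, 0.158, 1.597, -0, 1.386, -0.21], TCP at [0.215, -0.533, 0.231] pointing down, gripper open.
Joint ranges: [-2.91, 2.91], [-0.94, 2.29], [0.18, 2.7], [-1.29, 4.43], [0.17, 2.64], [-3, 3]. Speed limits (rad/s): [2.57, 2.57, 3.14, 3.14, 3.14, 3.14].

### API

Orientations are given as a unit quaternion [w, x, y, z].
In Python, from rig import arm gives the robot as it stands. Calls block until the motion is done:
- arm.reach(position, orientation): joint-space move of the TCP to a pose.
- arm.move_l(position, frame=None, speed=0.15): straight line of the TCP; frame=None keeps the orientation; speed is the mean speed in m/s.
- arm.move_joints(angles): joint-space move.
- arm.ungrasp() and arm.gripper_close(newtons=None): open the fingers fully, or close them until they stop; newtons is the grip in N (None keeps the last).
- arm.pause(seconds).
- arm.solve_ik(position, orientation): joint angles nearest the present ones, or None.
- arm.sense(): the state.
- arm.camera(name): name is "scene" or "top" or "wrist"; returns the picture (420x560x3 uint8, red, green, blue); there is no depth.
- arm.camera_params(name): a dict with "camera_matrix" (3x3 intrinsics, pixels), "world_from_camera" (4x4, takes a point from camera to world coordinates). Camera axes: x right, y up, looking along -z (the intrinsics and any distortion apply to the point x, -y, -z); pixel columns grow to the right and rows downward; lengths in m; the calibration is good to about 2 mm. The wrist camera is an equidistant fisheye: a pixel r from the principal point sees the ray r / f radians off the axis. A picture is of the moment at which its call begins: read the wrist's pose just before it. camera_params takes no time and is no camera call; for the wrist camera it gives the pose at the moment of the call.
A pose or a line that the arm cannot do raises arm.MotionError and nothing moves.
- arm.job_done(): hands the job in, once; it reports no verdict.
The state is a dict: "time": time; "joints": joint angles; "joint_vel": joint speeds; "joint_efforts": joint torques, N m; "eef_pos": TCP position; "ee_rot": TCP orientation; "contact_force": force on the tool from outside, world axes, zero at the start; "wrist_torque": the same for the moment, N m; "finger_gap": opening from 0.0 (shut) to 1.0 (fully open).
Only numpy, scipy, OpenCV 4.12 (cv2) and the standard library are available. Lean on these libraries where they do the work, as an engineer would, in place of code of your own. Each camera call takes 0.05 s, during which the arm holds its last target.

### The job

Every one of the four parts has been put on a wrong white carrier: move them round until the ring stands on the round carrier, the finned heat sink on the square one, the box-shaped relay on the oblong one and the three-eared sensor on the three-lobed one, each upright and in the middle, any way round. Use the empty six-sided cork pad to park a part on the way; no part may ever be put down on or dropped onto the bare bench. Do not knock over the small jar.

Things in the scene. Friction and masses are not known exactly. Their poses are not given: they have to be found in the camera images.
- ring_mid (a point): Loose dark ferrite ring lying flat, 50 mm outer and 24 mm inner diameter, 26 mm high, about 0.12 kg. Origin at its centre, half-way up; z is its axis, up. It can be gripped across the outside in any direction.
- sink_mid (a point): Loose aluminium heat sink (light grey metal), 44 x 44 mm, 34 mm high: a 6 mm base with seven upright 3 mm fins that run along its x. Origin at its centre, half-way up; x and y along its sides, z up. It can be gripped across either pair of sides.
- relay_mid (a point): Loose plain dark grey box-shaped relay, 60 mm long (its x), 26 mm wide (its y), 36 mm high. Origin at its centre, half-way up; z up.
- sensor_mid (a point): Loose steel sensor, 42 mm high: an upright round can of 30 mm diameter on a foot 6 mm thick with three rounded ears reaching 28 mm from the axis. Origin on its axis, half-way up; z up, x towards one ear. It can be gripped across the can, above the 6 mm ears, in any direction.
- round_carrier_top (a point): White round plate, 88 mm diameter, 12 mm thick: the ring's carrier. Its origin is the centre of its top face, 12 mm above the bench; z is up. It is fixed to the bench, and holds one part at the start.
- square_carrier_top (a point): White square plate, 80 x 80 mm, 12 mm thick, sides along its x and y: the heat sink's carrier. Its origin is the centre of its top face, 12 mm above the bench; z is up. It is fixed to the bench, and holds one part at the start.
- oblong_carrier_top (a point): White oblong plate, 104 mm (its x) x 56 mm (its y), 12 mm thick: the relay's carrier. Its origin is the centre of its top face, 12 mm above the bench; z is up. It is fixed to the bench, and holds one part at the start.
- lobed_carrier_top (a point): White plate, 12 mm thick, a disc of 64 mm diameter with three round lobes that reach 54 mm from the centre, one of them along its x: the sensor's carrier. Its origin is the centre of its top face, 12 mm above the bench; z is up. It is fixed to the bench, and holds one part at the start.
- cork_pad_top (a point): Brown cork six-sided pad, 86 mm across flats, 12 mm thick: the parking spot. Its origin is the centre of its top face, 12 mm above the bench; z is up. It is fixed to the bench, and is empty at the start.
- jar: Loose small amber glass jar with a lid, 36 mm diameter, 50 mm high, standing among the carriers. Origin at the centre of its underside; z up.
Mind the look-alikes: they are no part of the job. Leave any turquoise look-alike of the part that bears sensor_mid alone.

How it is judged:
On the way:
1. a part is parked on the cork pad (((horizontal distance between ring_mid and cork_pad_top below 0.035 m and height (world z) of ring_mid between 0.021 and 0.03 m and angle between ring_mid's own z axis and vertical below 0.15 rad and linear speed of ring below 0.02 m/s) or (horizontal distance between sink_mid and cork_pad_top below 0.035 m and height (world z) of sink_mid between 0.025 and 0.034 m and angle between sink_mid's own z axis and vertical below 0.15 rad and linear speed of sink below 0.02 m/s) or (horizontal distance between relay_mid and cork_pad_top below 0.035 m and height (world z) of relay_mid between 0.026 and 0.035 m and angle between relay_mid's own z axis and vertical below 0.15 rad and linear speed of relay below 0.02 m/s) or (horizontal distance between sensor_mid and cork_pad_top below 0.035 m and height (world z) of sensor_mid between 0.029 and 0.038 m and angle between sensor_mid's own z axis and vertical below 0.15 rad and linear speed of sensor below 0.02 m/s))), for 0.2 s.
At the end, for the whole second after the job is handed in: Each part stands upright (within 0.15 rad) and at rest on its own carrier, its centre within 15 mm of the carrier's centre: ring on round, heat sink on square, relay on oblong, sensor on three-lobed. All are released (horizontal distance between ring_mid and round_carrier_top below 0.015 m and height (world z) of ring_mid between 0.021 and 0.03 m and angle between each of ring_mid, sink_mid, relay_mid, sensor_mid's own z axis and vertical below 0.15 rad and linear speed of each of ring, sink, relay, sensor below 0.02 m/s and horizontal distance between sink_mid and square_carrier_top below 0.015 m and height (world z) of sink_mid between 0.025 and 0.034 m and horizontal distance between relay_mid and oblong_carrier_top below 0.015 m and height (world z) of relay_mid between 0.026 and 0.035 m and horizontal distance between sensor_mid and lobed_carrier_top below 0.015 m and height (world z) of sensor_mid between 0.029 and 0.038 m); the robot touches nothing.
It fails at once if a part is put down on or falls to the bare bench (height (world z) of ring_mid below 0.019 m or height (world z) of sink_mid below 0.023 m or height (world z) of relay_mid below 0.024 m or height (world z) of sensor_mid below 0.027 m).
It fails at once if the jar is knocked over (angle between jar's own z axis and vertical above 0.5 rad).
It also fails if it takes over 138 s, if anything falls off the work surface, if the arm or the gripper's body presses on something with over 40 N, if the wrist force passes 120 N, or if a joint passes its speed limit or range.

## Working session

There is one attempt and no reset: what is moved stays moved. The work goes in short steps, each a Python script; the robot and the scene stay as the last script left them, time stands still between calls to the robot, and variables do not carry over. Pictures are saved under pics/ and viewed, and the job is handed in when it is done.

```bash
mkdir -p pics; ls; python3 - <<'E'
from rig import arm
import cv2
for n in("top","scene","wrist"):
    cv2.imwrite(f"pics/{n}0.png",arm.camera(n)[:,:,::-1])
    p=arm.camera_params(n);print(n,p)
print(arm.sense())
E
```

```text
pics
top {'camera_matrix': array([[406.1362119 ,   0.        , 279.80209191],
       [  0.        , 406.1362119 , 214.16005698],
       [  0.        ,   0.        ,   1.        ]]), 'world_from_camera': array([[-0.00378439,  0.99099815, -0.13382206,  0.49172568],
       [-0.99989706, -0.00189788,  0.01422191,  0.01821942],
       [ 0.01383991,  0.1338621 ,  0.99090332,  0.8264998 ],
       [ 0.        ,  0.        ,  0.        ,  1.        ]])}
scene {'camera_matrix': array([[477.79711518,   0.        , 274.01677128],
       [  0.        , 477.79711518, 207.08191233],
       [  0.        ,   0.        ,   1.        ]]), 'world_from_camera': array([[-0.11855077, -0.56859183,  0.81403258,  1.43944235],
       [ 0.99265526, -0.04796049,  0.11106448,  0.13733185],
       [-0.02410895,  0.82122051,  0.57010142,  0.65141094],
       [ 0.        ,  0.        ,  0.        ,  1.        ]])}
wrist {'camera_matrix': array([[325.1922621 ,   0.        , 281.15891278],
       [  0.        , 325.1922621 , 205.07928591],
       [  0.        ,   0.        ,   1.        ]]), 'world_from_camera': array
[... 234 characters left out ...]
  ]])}
{'time': 0.15, 'joints': array([-1.39810115e+00,  1.58912505e-01,  1.59795624e+00, -5.21296936e-06,
        1.38618737e+00, -2.10107847e-01]), 'joint_vel': array([ 0.0003109 , -0.00208001, -0.00295106,  0.00102241, -0.00029382,
        0.00135381]), 'joint_efforts': array([-1.18988570e-03, -3.96378672e+01, -3.31784284e+01, -4.19142389e-04,
        5.47544158e-03, -3.45188948e-05]), 'eef_pos': array([ 0.2146681 , -0.53292342,  0.23053181]), 'ee_rot': array([-5.25223884e-04,  8.28710513e-01, -5.59677005e-01, -5.09489556e-04]), 'contact_force': array([-0.03230629,  0.20626987, -0.13127388]), 'wrist_torque': array([-0.01572622, -0.0409473 , -0.02309726]), 'finger_gap': 1.0018526729447328}
```

View pics/top0.png

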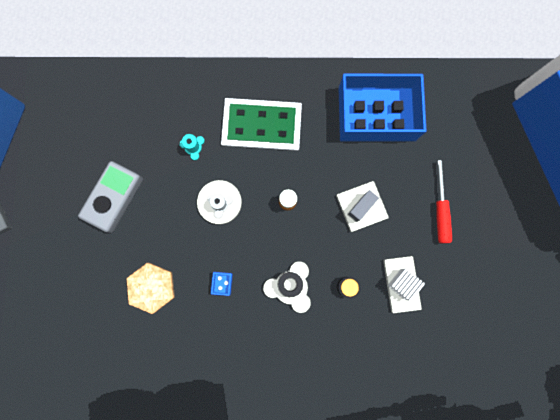

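View pics/scene0.png

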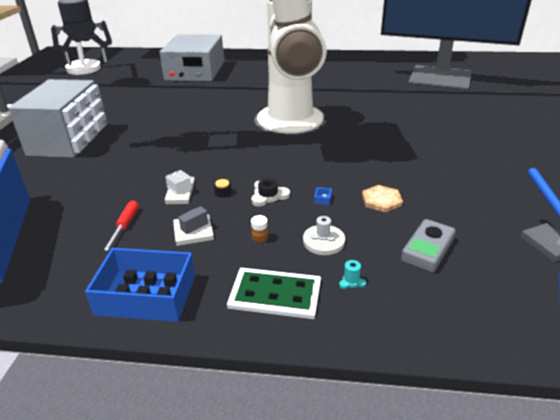

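View pics/wrist0.png

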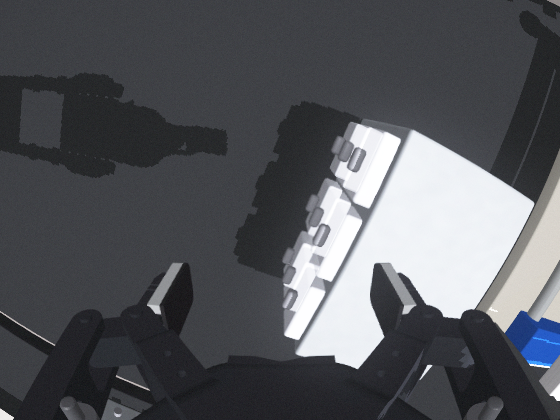

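The top view shows the ring on the lobed plate (290,285), the sensor on the round one (218,202), the relay on the square (363,206), and the sink on the oblong (406,284). The cork pad is at (150,288), the amber jar at (288,199), and the turquoise decoy at (192,146). Next I'll view enlarged crops.

```bash
python3 - <<'E'
import cv2,numpy as np
im=cv2.imread('pics/top0.png')
def crop(n,x,y,w=100,h=75,s=8):
    c=cv2.resize(im[y:y+h,x:x+w],None,fx=s,fy=s,interpolation=cv2.INTER_CUBIC)
    for i in range(0,w,10):
        cv2.line(c,(i*s,0),(i*s,6),(0,255,255),1);cv2.putText(c,str(x+i),(i*s,18),0,.4,(0,255,255),1)
    for i in range(0,h,10):
        cv2.line(c,(0,i*s),(6,i*s),(0,255,255),1);cv2.putText(c,str(y+i),(8,i*s+4),0,.4,(0,255,255),1)
    cv2.imwrite(f'pics/c_{n}.png',c)
crop('left',185,165);crop('lob',250,245);crop('right',330,170);crop('right2',350,245)
E
```

```text
(no output)
```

View pics/c_left.png

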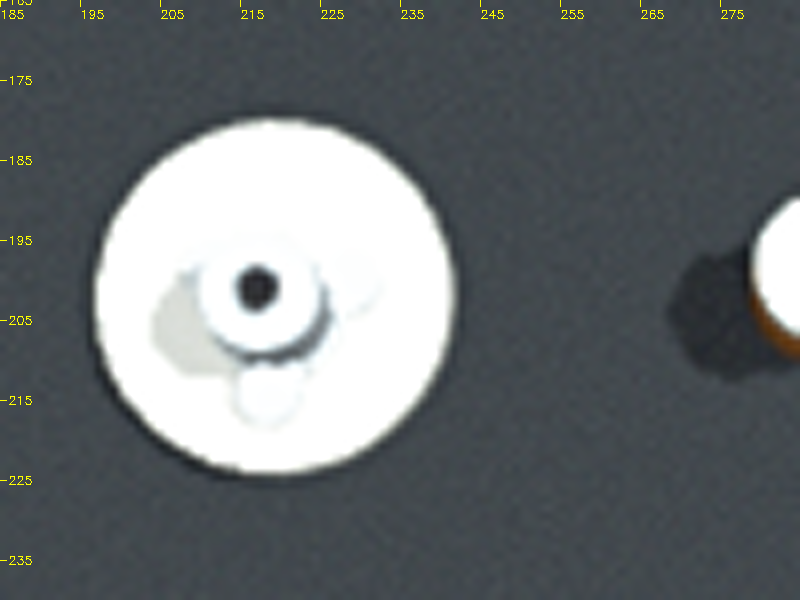

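View pics/c_lob.png

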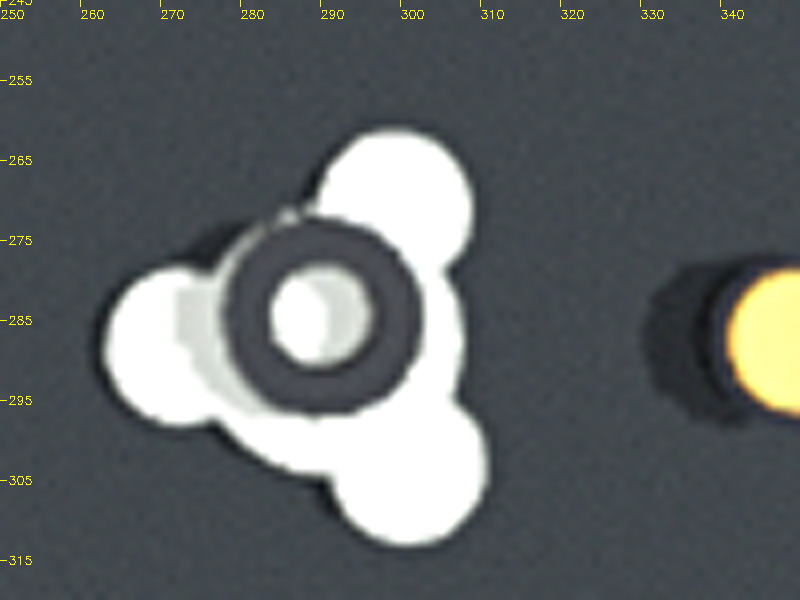

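View pics/c_right.png

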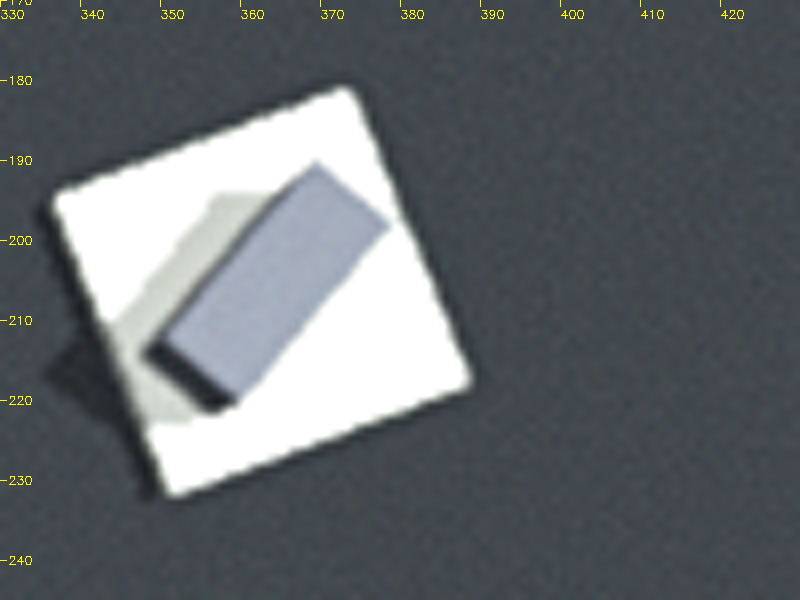

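View pics/c_right2.png

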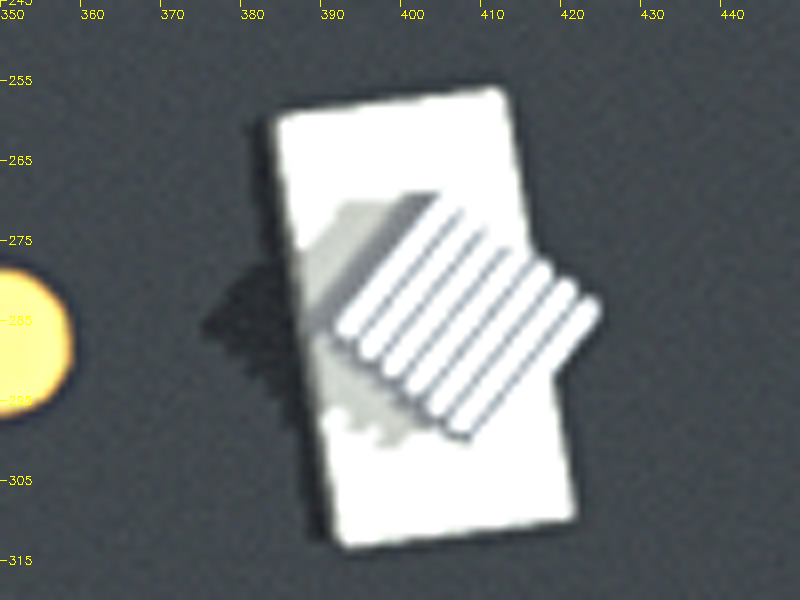

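```bash
cat > h.py <<'E'
import numpy as np,cv2
from rig import arm
from scipy.spatial.transform import Rotation as R
def px2w(cam,pts,z):
    p=arm.camera_params(cam);K=p['camera_matrix'];T=p['world_from_camera']
    pts=np.atleast_2d(np.asarray(pts,float))
    d=np.c_[(pts[:,0]-K[0,2])/K[0,0],-(pts[:,1]-K[1,2])/K[1,1],-np.ones(len(pts))]@T[:3,:3].T
    o=T[:3,3];s=(z-o[2])/d[:,2]
    return (o+s[:,None]*d)[:,:2]
def w2px(cam,P):
    p=arm.camera_params(cam);K=p['camera_matrix'];T=p['world_from_camera']
    c=(np.atleast_2d(P)-T[:3,3])@T[:3,:3]
    return np.c_[K[0,0]*c[:,0]/-c[:,2]+K[0,2],K[1,1]*-c[:,1]/-c[:,2]+K[1,2]]
def quat(a):
    x=np.array([np.cos(a),np.sin(a),0]);z=np.array([0,0,-1.]);y=np.cross(z,x)
    q=R.from_matrix(np.c_[x,y,z]).as_quat();return [q[3],q[0],q[1],q[2]]
E
python3 - <<'E'
from h import *
np.set_printoptions(precision=4,suppress=True)
im=cv2.imread('pics/top0.png')
def m(n,pts,z):
    w=px2w('top',pts,z);print(n,w.mean(0).round(4),w.round(3).tolist());return w
m('round',[(196.6,201.9),(241.9,201.9),(219.2,179.7),(219.2,224)],.012)
m('sensor',[(217,201)],.054)
m('lobed',[(273,288.2),(299.2,271),(301,303.2)],.012)
m('ring',[(278,284.5),(302.8,284.5),(290.4,272),(290.4,297)],.038)
w=m('square',[(373.7,181),(388.9,217.6),(351.2,232.1),(336.5,194.4)],.012)
print([np.linalg.norm(w[i]-w[i-1]) for i in range(4)])
w=m('relay',[(369.5,190),(378.9,198.2),(359.5,220.2),(350,212.2)],.048);print([np.linalg.norm(w[i]-w[i-1]) for i in range(4)])
w=m('obl',[(384.4,259.5),(412.9,256),(422.1,309.7),(392.7,313.4)],.012);print([np.linalg.norm(w[i]-w[i-1]) for i in range(4)],np.arctan2(*(w[3]-w[0])[::-1]))
hsv=cv2.cvtColor(im,cv2.COLOR_BGR2HSV)
mask=((hsv[...,2]>110)).astype(np.uint8);mask[:, :115]=0;mask[:,185:]=0;mask[:255]=0;mask[325:]=0
M=cv2.moments(mask,True);c=(M['m10']/M['m00'],M['m01']/M['m00']);print(c,M['m00']);m('pad',[c],.012)
x,y,s=380,255,12
c=cv2.resize(im[y:y+50,x:x+60],None,fx=s,fy=s,interpolation=cv2.INTER_CUBIC)
c=(255*(c/255.)**2.5).astype(np.uint8)
for i in range(0,60,10):cv2.putText(c,str(x+i),(i*s,12),0,.4,(0,255,255),1);cv2.putText(c,str(y+i),(0,i*s+4),0,.4,(0,255,255),1)
cv2.imwrite('pics/sink.png',c)
E
```

```text
round [0.6273 0.1293] [[0.627, 0.175], [0.627, 0.083], [0.673, 0.13], [0.582, 0.129]]
sensor [0.6218 0.1279] [[0.622, 0.128]]
lobed [ 0.4556 -0.0152] [[0.454, 0.021], [0.488, -0.032], [0.425, -0.035]]
ring [ 0.4623 -0.0129] [[0.462, 0.011], [0.462, -0.037], [0.486, -0.013], [0.439, -0.013]]
square [ 0.6179 -0.162 ] [[0.67, -0.187], [0.594, -0.215], [0.565, -0.137], [0.642, -0.109]]
[np.float64(0.0820372955429095), np.float64(0.08091292347208959), np.float64(0.0828626818956972), np.float64(0.08217275500345364)]
relay [ 0.6143 -0.1579] [[0.644, -0.169], [0.628, -0.186], [0.585, -0.147], [0.6, -0.129]]
[np.float64(0.05891374242828171), np.float64(0.024176696096670995), np.float64(0.058344350248112554), np.float64(0.02387720334138872)]
obl [ 0.4605 -0.2376] [[0.51, -0.202], [0.517, -0.26], [0.411, -0.273], [0.404, -0.215]]
[np.float64(0.10613698519750397), np.float64(0.05802062070584998), np.float64(0.10619821623306162), np.float64(0.05885724732957051)] -3.025090961614831
(149.68746608790016, 287.8209441128595) 1843.0
pad [0.456 0.263] [[0.456, 0.263]]
```

View pics/sink.png

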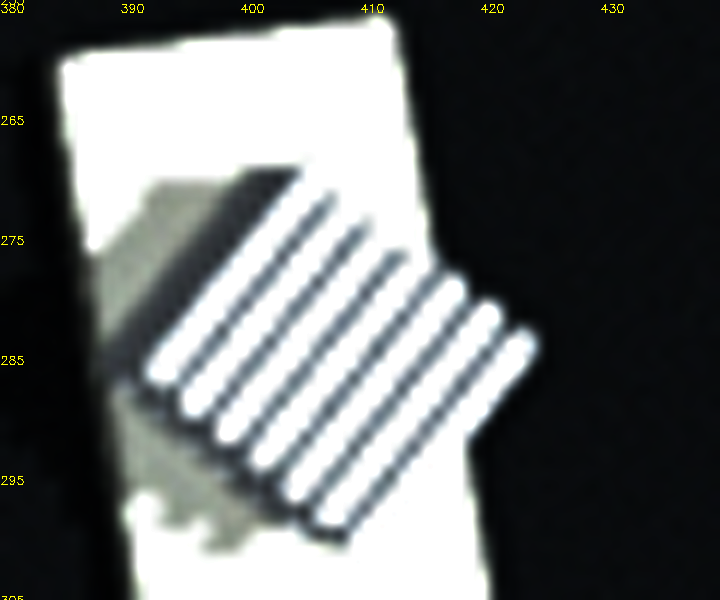

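```bash
python3 - <<'E'
from h import *
print(px2w('top',[(408.5,284.8)],.046))
im=cv2.imread('pics/scene0.png')
s=px2w('top',[(408.5,284.8)],.046)[0]
P=[(.6273,.1293,.012),(.6218,.1279,.054),(.4556,-.0152,.012),(.4623,-.0129,.038),(.6179,-.162,.012),(.6143,-.1579,.048),(.4605,-.2376,.012),(*s,.046),(.456,.263,.012)]
q=w2px('scene',P)
x0,y0,S=150,160,3
c=cv2.resize(im[y0:y0+100,x0:x0+260],None,fx=S,fy=S,interpolation=cv2.INTER_CUBIC)
for i,(u,v) in enumerate(q):
    cv2.drawMarker(c,(int((u-x0)*S),int((v-y0)*S)),(0,0,255) if i not in(1,3,5,7) else (0,255,0),cv2.MARKER_CROSS,10,1)
cv2.imwrite('pics/chk.png',c)
E
```

```text
[[ 0.46100725 -0.23741987]]
```

View pics/chk.png

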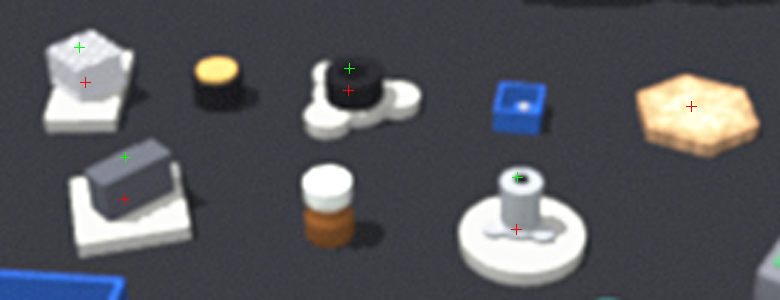

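Scene-camera projections agree with the top estimates to about 2 px (3–4 mm). I'll refine this with a wrist view above the ring and check IK for all the poses.

```bash
cat >> h.py <<'E'
def wr2w(prm,pts,z):
    K=prm['camera_matrix'];T=prm['world_from_camera'];pts=np.atleast_2d(np.asarray(pts,float))
    v=pts-K[:2,2];r=np.hypot(*v.T);th=r/K[0,0];u=v/np.maximum(r,1e-9)[:,None]
    d=np.c_[np.sin(th)*u[:,0],-np.sin(th)*u[:,1],-np.cos(th)]@T[:3,:3].T
    o=T[:3,3];return (o+((z-o[2])/d[:,2])[:,None]*d)[:,:2]
def w2wr(prm,P):
    K=prm['camera_matrix'];T=prm['world_from_camera'];c=(np.atleast_2d(P)-T[:3,3])@T[:3,:3]
    x,y,zz=c[:,0],-c[:,1],-c[:,2];rho=np.hypot(x,y);th=np.arctan2(rho,zz)
    return np.c_[x/rho*th,y/rho*th]*K[0,0]+K[:2,2]
PTS=dict(round=(.6273,.1293),sensor=(.6218,.1279),lobed=(.4556,-.0152),ring=(.4623,-.0129),square=(.6179,-.162),relay=(.6143,-.1579),oblong=(.4605,-.2376),sink=(.461,-.2374),pad=(.456,.263))
E
python3 - <<'E'
from h import *
np.set_printoptions(precision=3,suppress=True)
for n,a in [('ring',0),('ring',np.pi),('pad',0),('pad',np.pi),('sensor',0),('sensor',np.pi),('relay',.83),('relay',.83-np.pi),('sink',-.7),('sink',-.7+np.pi),('sink',-.7+np.pi/2),('sink',-.7-np.pi/2),('oblong',1.69),('oblong',-1.45)]:
    print(n,a,arm.solve_ik([*PTS[n],.015],quat(a)))
E
```

```text
ring 0 [-0.29   0.175  2.059 -0.     0.907 -0.29 ]
ring 3.141592653589793 [-0.29   0.175  2.059 -0.     0.907  2.851]
pad 0 [ 0.293  0.319  1.881 -0.     0.942  0.293]
pad 3.141592653589793 [ 0.293  0.319  1.881 -0.     0.942 -2.848]
sensor 0 [ 0.013  0.55   1.557 -0.     1.034  0.013]
sensor 3.141592653589793 None
relay 0.83 [-0.442  0.549  1.559 -0.     1.034 -1.272]
relay -2.311592653589793 [-0.442  0.549  1.559 -0.     1.034  1.87 ]
sink -0.7 [-0.709  0.302  1.903 -0.     0.937 -0.009]
sink 2.441592653589793 None
sink 0.8707963267948966 [-0.709  0.302  1.903 -0.     0.937 -1.58 ]
sink -2.2707963267948967 [-0.709  0.302  1.903 -0.     0.937  1.562]
oblong 1.69 [-0.71   0.301  1.904 -0.     0.937 -2.4  ]
oblong -1.45 [-0.71   0.301  1.904 -0.     0.937  0.74 ]
```

```bash
python3 - <<'E'
from h import *
x,y=PTS['ring']
arm.reach([x,y,.16],quat(0))
p=arm.camera_params('wrist');im=arm.camera('wrist')[:,:,::-1].copy()
np.save('pics/p1.npy',p,allow_pickle=True);cv2.imwrite('pics/w1.png',im)
P=[(*PTS['ring'],.038),(*PTS['lobed'],.012),(*PTS['round'],.012),(*PTS['sensor'],.054),(*PTS['square'],.012),(*PTS['relay'],.048)]
for u,v in w2wr(p,P): cv2.drawMarker(im,(int(u),int(v)),(0,0,255),0,10,1);print(u,v)
cv2.imwrite('pics/w1m.png',im);print(arm.sense()['time'],arm.sense()['eef_pos'])
E
```

```text
279.97465767375905 196.83268769059532
272.78987840350123 191.26988812136867
452.2756281279753 47.81113304489028
470.17143571350397 42.423520448218824
413.02771611189905 313.0311218436313
421.56463642564876 329.3787546112756
2.2833 [ 0.46257891 -0.01368255  0.16020637]
```

View pics/w1m.png

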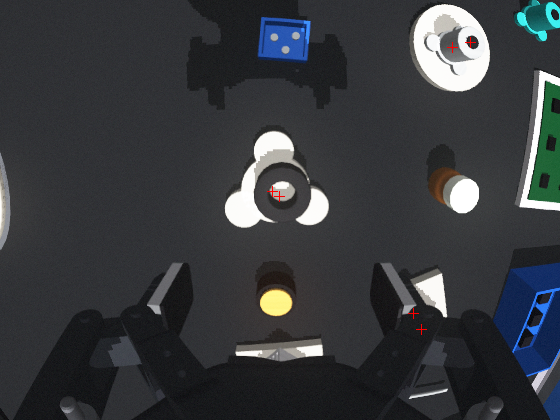

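The wrist view puts the ring centre near (282,192), against a predicted (280,197). That makes the top camera biased by about -4 mm in y, as the scene camera also suggested. I'll measure it more exactly.

```bash
python3 - <<'E'
import cv2,numpy as np
im=cv2.imread('pics/w1.png')
o=[]
for x,y in[(220,120),(395,0)]:
    s=4;w,h=125,115
    w=min(w,100 if x==395 else 125)
    c=cv2.resize(im[y:y+h,x:x+w],None,fx=s,fy=s,interpolation=cv2.INTER_CUBIC)[:,:400 if x==395 else 500]
    c=(255*(c/255.)**1.5).astype(np.uint8)
    for i in range(0,w,10):cv2.putText(c,str(x+i),(i*s,10),0,.35,(0,255,255),1);cv2.line(c,(i*s,12),(i*s,17),(0,255,255))
    for i in range(0,h,10):cv2.putText(c,str(y+i),(0,i*s+4),0,.35,(0,255,255),1)
    o.append(c)
cv2.imwrite('pics/w1c.png',np.hstack(o)[:, :800] if False else cv2.resize(np.hstack(o),None,fx=.888,fy=.888))
cv2.imwrite('pics/w1a.png',o[0]);cv2.imwrite('pics/w1b.png',o[1])
E
```

```text
(no output)
```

View pics/w1a.png

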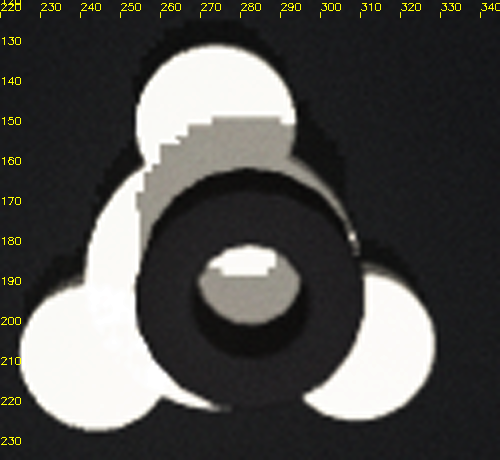

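View pics/w1b.png

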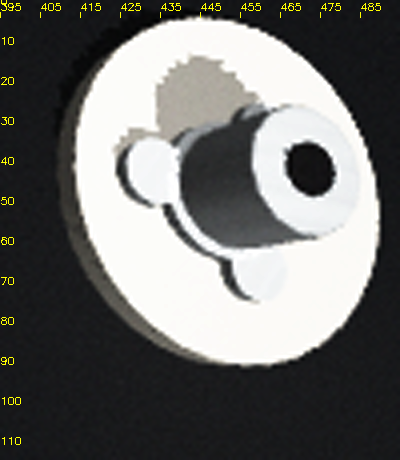

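```bash
python3 - <<'E'
from h import *
np.set_printoptions(precision=4,suppress=True)
p=np.load('pics/p1.npy',allow_pickle=True).item()
print(p['world_from_camera'])
print('ring',wr2w(p,[(282.4,194.7)],.038))
print('ring rim',wr2w(p,[(254,192),(310.7,192),(282.4,222.5)],.038))
l=wr2w(p,[(274,151.2),(245,207.8),(309.2,205.5)],.012);print('lobed',l.mean(0),l)
print('round',wr2w(p,[(451.8,47.75)],.012),'sensor',wr2w(p,[(472.5,42.5)],.054))
E
```

```text
[[ 1.      0.0016 -0.0012  0.463 ]
 [-0.0011  0.9515  0.3075  0.0651]
 [ 0.0017 -0.3075  0.9515  0.302 ]
 [ 0.      0.      0.      1.    ]]
ring [[ 0.4644 -0.011 ]]
ring rim [[ 0.4404 -0.0086]
 [ 0.4883 -0.0087]
 [ 0.4644 -0.0361]]
lobed [ 0.4586 -0.0127] [[ 0.457   0.0222]
 [ 0.4292 -0.0313]
 [ 0.4897 -0.0291]]
round [[0.6268 0.1293]] sensor [[0.6243 0.1283]]
```

```bash
cat >> h.py <<'E'
PTS.update(ring=(.4638,-.0115),lobed=(.4575,-.0137),sensor=(.623,.128),round=(.627,.1295))
ZT=.15
def pick(xy,a,z,F=40,look=True):
    arm.reach([*xy,ZT],quat(a)); arm.move_l([*xy,z],speed=.12)
    s=arm.sense();print('down',s['time'].__round__(2),s['eef_pos'].round(4),s['contact_force'].round(1))
    arm.gripper_close(F);s=arm.sense();print('grip gap',round(s['finger_gap'],3),s['contact_force'].round(1))
    arm.move_l([*xy,ZT],speed=.12);s=arm.sense();print('up gap',round(s['finger_gap'],3),s['contact_force'].round(1),round(s['time'],2))
def place(xy,a,z):
    arm.reach([*xy,ZT],quat(a)); arm.move_l([*xy,z+.02],speed=.15);arm.move_l([*xy,z],speed=.05)
    s=arm.sense();print('down',s['eef_pos'].round(4),s['contact_force'].round(1))
    arm.ungrasp();arm.move_l([*xy,ZT],speed=.12);s=arm.sense();print('rel',round(s['time'],2),round(s['finger_gap'],3))
def snap(n,cam):
    p=arm.camera_params(cam);cv2.imwrite(f'pics/{n}.png',arm.camera(cam)[:,:,::-1]);np.save(f'pics/{n}.npy',p,allow_pickle=True)
E
python3 - <<'E'
from h import *
pick(PTS['ring'],0,.016)
snap('w2','wrist')
E
```

```text
down 3.8 [ 0.4646 -0.0117  0.0168] [ 0.3  0.6 -1. ]
grip gap 0.56 [ 0.1 -0.   4.3]
up gap 0.56 [-0.1 -0.6 -0.8] 5.5
```

View pics/w2.png

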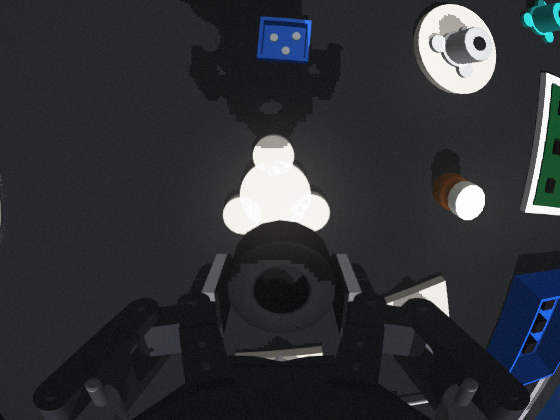

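The ring is gripped level between the pads, at about (280,285) in the wrist view, and the lobed plate is clear. I'll park the ring on the cork pad and then take a top view.

```bash
python3 - <<'E'
from h import *
place((PTS['pad'][0]+.001,PTS['pad'][1]+.001),0,.0165)
arm.reach([*PTS['sensor'],ZT],quat(0))
snap('t3','top');snap('w3','wrist')
im=cv2.imread('pics/t3.png');cv2.imwrite('pics/t3c.png',cv2.resize(im[230:340,100:240],None,fx=5,fy=5,interpolation=cv2.INTER_CUBIC))
E
```

```text
down [0.4567 0.264  0.0165] [-2.3 -1.4  4.8]
rel 9.81 0.995
```

View pics/t3c.png

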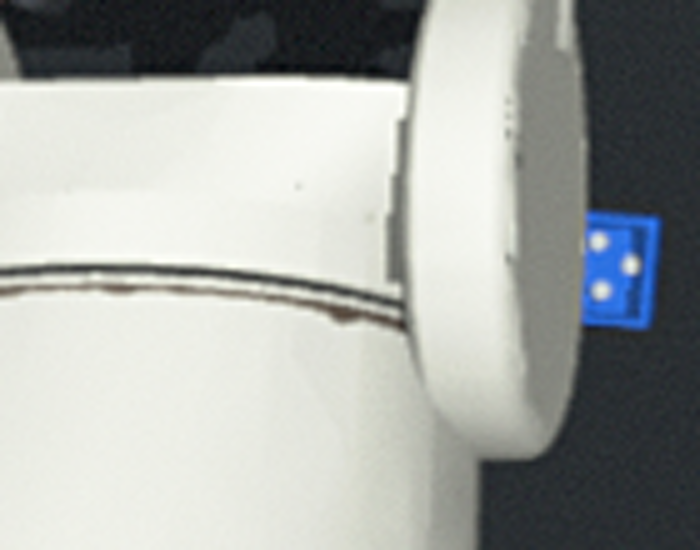

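View pics/w3.png

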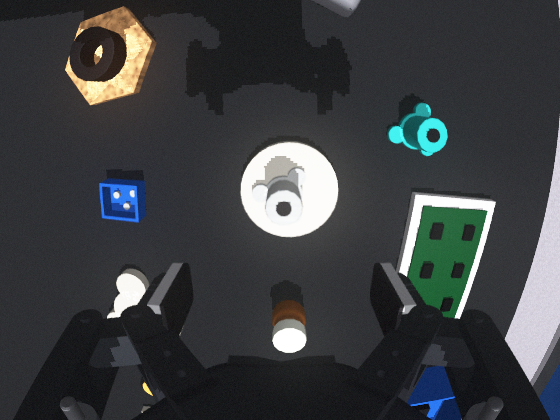

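The ring stands on the cork pad at about (98,55) in the wrist view, and the sensor hole is at (285,208) with the round plate centred at (289.5,189). I'll compute positions before picking the sensor.

```bash
python3 - <<'E'
from h import *
p=np.load('pics/w3.npy',allow_pickle=True).item()
im=cv2.imread('pics/w3.png');x,y,s=230,125,6
c=cv2.resize(im[y:y+120,x:x+120],None,fx=s,fy=s,interpolation=cv2.INTER_CUBIC)[:600]
for i in range(0,120,10):cv2.putText(c,str(x+i),(i*s,10),0,.35,(0,0,255),1);cv2.putText(c,str(y+i),(0,i*s+4),0,.35,(0,0,255),1)
cv2.imwrite('pics/w3c.png',c)
g=(im.min(2)>110).astype(np.uint8);n,l,st,ce=cv2.connectedComponentsWithStats(g);k=l[160,255];print(st[k],ce[k])
print(wr2w(p,[(285,208)],.054),wr2w(p,[(289.5,189)],.012))
E
```

```text
[ 240  142   99   96 7086] [289.38145639 188.85407846]
[[0.62521035 0.12920928]] [[0.62966191 0.13307733]]
```

View pics/w3c.png

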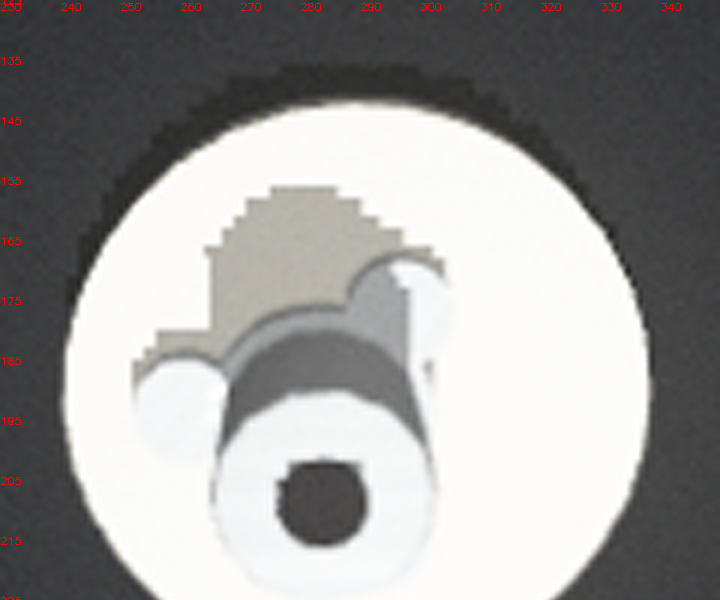

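```bash
cat >> h.py <<'E'
PTS.update(sensor=(.6243,.1287),round=(.6283,.1313))
E
python3 - <<'E'
from h import *
pick(PTS['sensor'],0,.022)
place(PTS['lobed'],0,.0225)
arm.reach([*PTS['pad'],ZT],quat(0));snap('w4','wrist')
p=arm.camera_params('wrist')
E
```

```text
down 12.24 [0.6252 0.1287 0.0231] [0.1 0.6 0.3]
grip gap 0.338 [ 0.2 -1.4  2.7]
up gap 0.335 [-0.3  0.3 -0.6] 14.02
down [ 0.4573 -0.0137  0.0223] [-2.   0.9  4.2]
rel 18.12 0.999
```

View pics/w4.png

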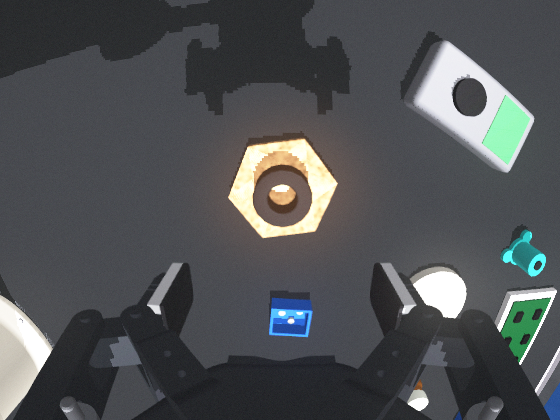

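The ring sits flat on the pad with its hole at about (283,195). I'll pick it up and place it on the round carrier, then look at the sensor and the sink/oblong area.

```bash
python3 - <<'E'
from h import *
pick((.4567,.2635),0,.016)
place(PTS['round'],0,.0165)
arm.reach([*PTS['lobed'],.16],quat(0));snap('w5','wrist')
arm.reach([*PTS['sink'],ZT],quat(-.7));snap('w6','wrist')
print(arm.sense()['time'])
E
```

```text
down 20.77 [0.4575 0.2638 0.0169] [ 0.3 -0.5 -0.3]
grip gap 0.561 [-0.8 -0.4  3.9]
up gap 0.562 [-0.2 -0.1 -2.2] 22.47
down [0.6281 0.1312 0.0164] [-2.1 -1.5  2.8]
rel 26.53 1.001
28.4333
```

View pics/w5.png

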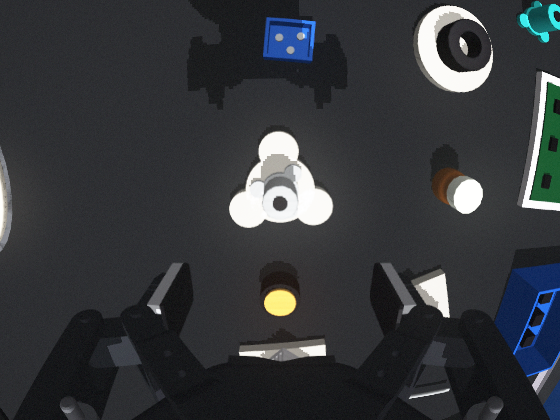

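View pics/w6.png

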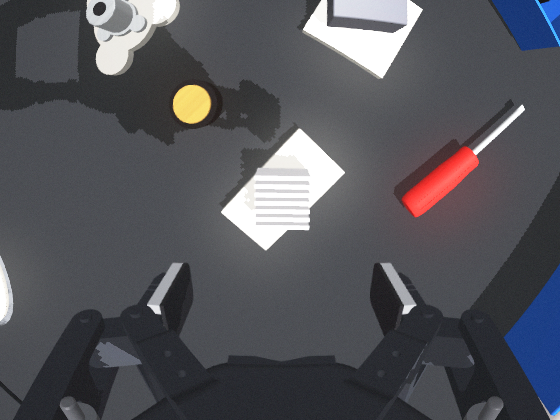

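The sensor stands on the lobed plate at (280,203), the ring is on the round plate at (464,45), and the jar is upright. The sink's fins lie parallel to the jaw axis, centred near (283,200). I'll refine with an enlarged crop.

```bash
python3 - <<'E'
from h import *
p=np.load('pics/w6.npy',allow_pickle=True).item()
im=cv2.imread('pics/w6.png');x,y,s=210,120,5
c=cv2.resize(im[y:y+120,x:x+150],None,fx=s,fy=s,interpolation=cv2.INTER_CUBIC)[:600]
c=(255*(c/255.)**2).astype(np.uint8)
for i in range(0,150,10):cv2.putText(c,str(x+i),(i*s,10),0,.35,(0,255,255),1);cv2.putText(c,str(y+i),(0,i*s+4),0,.35,(0,255,255),1)
cv2.imwrite('pics/w6c.png',c)
w=wr2w(p,[(299,128),(345,173),(266,250),(221,211)],.012);print(w,w.mean(0),[np.linalg.norm(w[i]-w[i-1]) for i in range(4)])
w=wr2w(p,[(256,168),(310,168),(310,231),(256,231)],.046);print(w,w.mean(0),[np.linalg.norm(w[i]-w[i-1]) for i in range(4)])
E
```

```text
[[ 0.51077758 -0.20171145]
 [ 0.51736784 -0.25846416]
 [ 0.41469313 -0.27008709]
 [ 0.40858001 -0.2137937 ]] [ 0.46285464 -0.2360141 ] [np.float64(0.10290930087983818), np.float64(0.05713406401905786), np.float64(0.10333048038382667), np.float64(0.05662433701464644)]
[[ 0.46606071 -0.20115116]
 [ 0.49793936 -0.22786187]
 [ 0.46540144 -0.26880049]
 [ 0.43157207 -0.2404112 ]] [ 0.4652434  -0.23455618] [np.float64(0.052257222204926373), np.float64(0.04158978919438286), np.float64(0.05229422962155514), np.float64(0.0441630820648386)]
```

View pics/w6c.png

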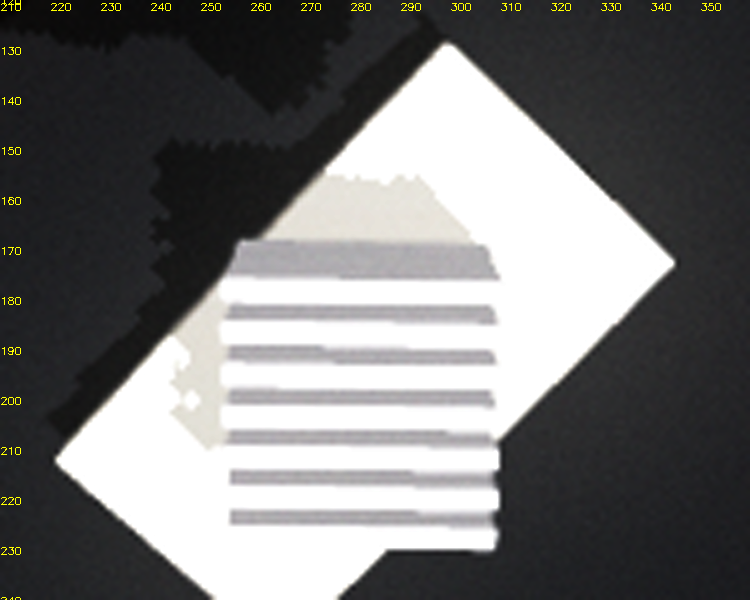

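```bash
python3 - <<'E'
from h import *
p=np.load('pics/w6.npy',allow_pickle=True).item()
w=wr2w(p,[(254.4,175),(309.4,176),(309.4,230),(254.4,230)],.046);print(w.mean(0))
c=w.mean(0)*.6+.4*np.array([.461,-.2374]);print(c)
pick(tuple(c),-.7,.016)
place(PTS['pad'],-.7,.0165)
arm.reach([*PTS['relay'],ZT],quat(.83));snap('w7','wrist')
E
```

```text
[ 0.46295398 -0.23592934]
[ 0.46217239 -0.2365176 ]
down 29.95 [ 0.4628 -0.237   0.0168] [-0.4  0.7 -0.1]
grip gap 0.503 [0.7 0.4 3.5]
up gap 0.508 [ 0.4 -0.2 -1.5] 31.68
down [0.4558 0.263  0.0165] [-2.2 -1.   4. ]
rel 36.72 0.998
```

View pics/w7.png

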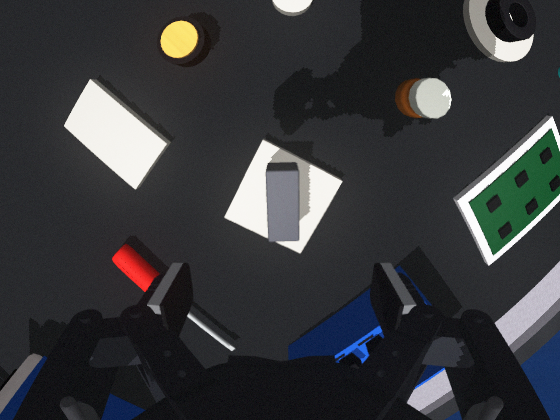

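```bash
python3 - <<'E'
from h import *
p=np.load('pics/w7.npy',allow_pickle=True).item()
im=cv2.imread('pics/w7.png');x,y,s=215,130,5
c=cv2.resize(im[y:y+120,x:x+140],None,fx=s,fy=s,interpolation=cv2.INTER_CUBIC)
for i in range(0,140,10):cv2.putText(c,str(x+i),(i*s,10),0,.35,(0,0,255),1);cv2.putText(c,str(y+i),(0,i*s+4),0,.35,(0,0,255),1)
cv2.imwrite('pics/w7c.png',c)
w=wr2w(p,[(267,172),(299,172),(298,241),(269,241)],.048);print(w.mean(0),[np.linalg.norm(w[i]-w[i-1]) for i in range(4)])
w=wr2w(p,[(263,139),(343,182),(300,253),(225,217)],.012);print(w.mean(0),[np.linalg.norm(w[i]-w[i-1]) for i in range(4)])
E
```

```text
[ 0.61752862 -0.15741951] [np.float64(0.0575809727244375), np.float64(0.02449615492241891), np.float64(0.05760291187017747), np.float64(0.023797820998607104)]
[ 0.62040324 -0.16026198] [np.float64(0.0799901833133936), np.float64(0.0805413110799677), np.float64(0.07927890077292314), np.float64(0.0789617492879753)]
```

View pics/w7c.png

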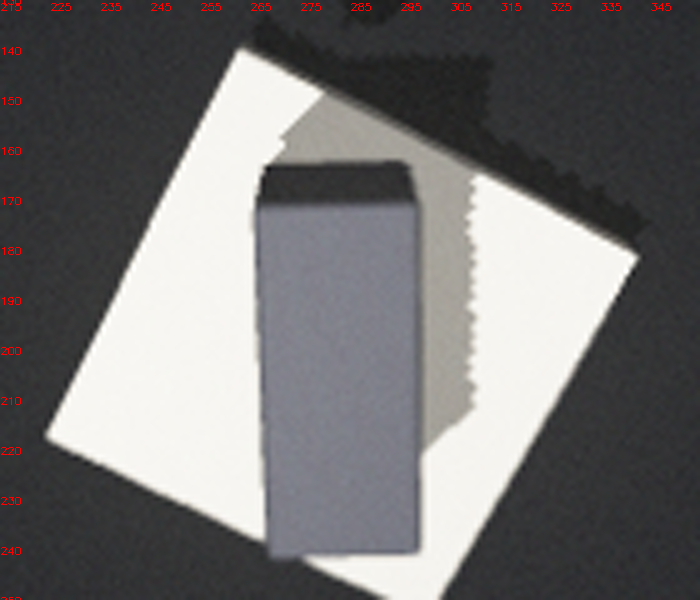

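The relay is aligned with the jaws and spans (266,170) to (299,241). I'll pick it up and place it along the oblong plate, then move the sink from the pad to the square.

```bash
python3 - <<'E'
from h import *
pick((.6163,-.1576),.83,.016)
snap('w8','wrist')
place((.4617,-.2368),1.69,.0165)
snap('w9','wrist')
arm.reach([*PTS['pad'],ZT],quat(-.7));snap('w10','wrist');print(arm.sense()['time'])
E
```

```text
down 40.23 [ 0.6171 -0.158   0.0171] [ 0.7 -0.1  0.5]
grip gap 0.295 [ 0.4 -0.3  2.9]
up gap 0.3 [-0.5 -0.3 -0.7] 42.08
down [ 0.4615 -0.2367  0.0162] [-0.7 -0.2  0.8]
rel 46.52 1.006
49.4667
```

View pics/w9.png

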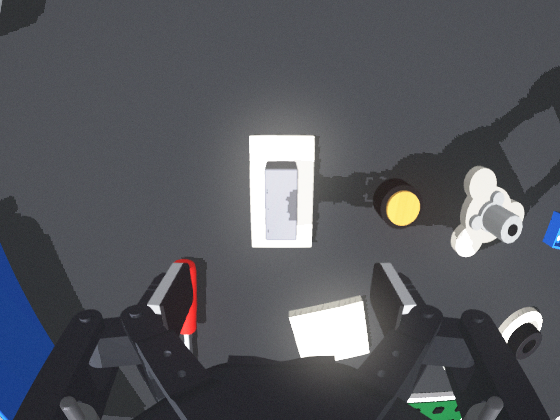

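View pics/w10.png

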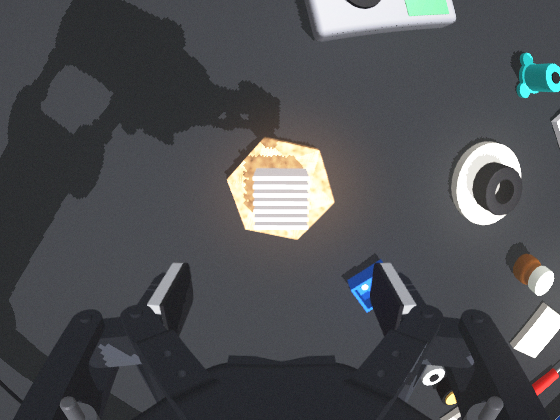

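The relay is centred on the oblong plate at (281,200), and the sink is upright on the pad at (280,197). Next is the last move, then checks of each carrier.

```bash
python3 - <<'E'
from h import *
pick((.4558,.263),-.7,.016)
place((.6195,-.161),-.7,.0165)
snap('w11','wrist')
arm.move_joints([-1.398,.158,1.597,0,1.386,-.21]);snap('t12','top');snap('s12','scene');print(arm.sense()['time'])
im=cv2.imread('pics/t12.png');cv2.imwrite('pics/t12c.png',cv2.resize(im[165:325,185:445],None,fx=3,fy=3,interpolation=cv2.INTER_CUBIC))
im=cv2.imread('pics/s12.png');cv2.imwrite('pics/s12c.png',cv2.resize(im[160:260,150:410],None,fx=3,fy=3,interpolation=cv2.INTER_CUBIC))
E
```

```text
down 50.98 [0.4566 0.2632 0.0168] [ 0.2 -0.2 -1.2]
grip gap 0.504 [-0.7  0.1  4.2]
up gap 0.506 [-0.3  0.5 -0.9] 52.72
down [ 0.6193 -0.161   0.0164] [-1.6  1.3  2.2]
rel 57.6 0.998
59.75
```

View pics/t12c.png

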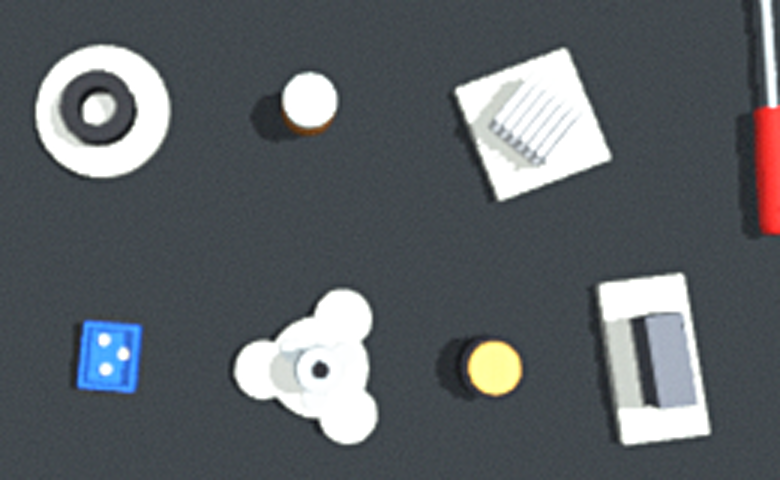

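View pics/s12c.png

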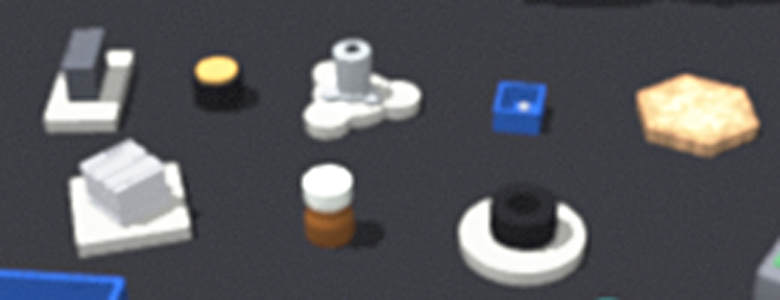

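View pics/w11.png

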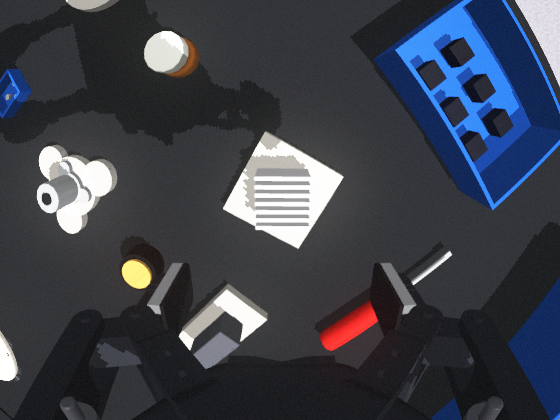

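```bash
python3 - <<'E'
from h import *
for n,c,z,car in [('ring',(217.7,201.3),.038,(.6273,.1293)),('sensor',(291.7,288.3),.054,(.4556,-.0152)),('relay',(408.2,284.7),.048,(.4605,-.2376)),('sink',(364,205.3),.046,(.6179,-.162))]:
    w=px2w('top',[c],z)[0];print(n,w.round(4),'off mm',((w-car)*1000).round(1))
E
```

```text
ring [0.6239 0.1288] off mm [-3.4 -0.5]
sensor [ 0.4558 -0.0146] off mm [0.2 0.6]
relay [ 0.4613 -0.2362] off mm [0.8 1.4]
sink [ 0.6143 -0.1573] off mm [-3.6  4.7]
```

All parts are upright and within 6 mm of their carrier centres (limit 15 mm). The arm is clear, so I'm handing in.

```bash
python3 -c "
from rig import arm
arm.job_done();print(arm.sense()['time'])"
```

```text
the job is handed in; nothing more can be done
the job is handed in; nothing more can be done
```

All four parts are on their own carriers, and I handed the job in at about 60 s of the 138 s allowed. No verdict is reported at hand-in.

**What I did:** I did two swaps through the cork pad. The ring was parked there while the sensor went to the three-lobed plate, then the ring went to the round plate. The heat sink was parked while the relay went to the oblong plate, then the sink went to the square plate. The gripper readings showed a firm hold on every lift, and wrist forces stayed under 5 N at every reading.

**Last checks:** The top and scene views taken before hand-in show every part upright. The jar is standing, the cork pad is empty and the arm is back at its start pose, touching nothing. The limit for each offset from the carrier centre is 15 mm:

| Part | Carrier | Offset from centre |
|---|---|---|
| Ring | round | about 3.5 mm |
| Sensor | three-lobed | about 1 mm |
| Relay | oblong | about 2 mm |
| Heat sink | square | about 6 mm |

**Disagreement:** Positions from the three cameras differed by 2–4 mm, so each offset carries that uncertainty. All are still well inside the limit.

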